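# Photograph the four sides of a bottle under the level stereo microscope

## Robot

A 6-joint arm with a two-finger parallel gripper is mounted at the origin on the work surface. World frame = base frame: x ahead of the robot, y to its left, z up, the work surface at z = 0. Lengths are in mm, angles in degrees, forces in N, time in s.
With the tool pointing down it reaches from about 300 to 850 mm from the base axis. Payload 4.2 kg.
Tool frame: the origin (TCP) lies midway between the tips of the shut fingers; the grasp point (between the pads) lies 19 mm behind it (env.grasp_offset is the distance from the TCP to the grasp point, in mm); z points along the fingers, y is the line along which they close (so a half turn about z gives the same grasp; the last joint's range is limited). The gripper opens to 91 mm and grips with 3 to 60 N. Pads are 32 mm wide; open, the fingers measure 118 mm over their backs; the gripper's body (76 mm by 178 mm) begins 60 mm behind the grasp point.
Start: joints at [62.109, 18.312, 89.639, -0, 72.044, -1.146], TCP at [258.774, 513.5, 187.976] pointing down, gripper open.
Joint ranges: [-177.97, 177.97], [-48.28, 115.42], [12.27, 149.76], [-77.06, 257.06], [2.81, 150.46], [-146.56, 146.56]. Speed limits (degrees/s): [147.25, 147.25, 180, 180, 180, 180].

## Interface

Orientations are given as a 3x3 rotation matrix whose columns are the frame's x, y, z axes.
In Python, from cell import env gives the robot as it stands.
- The arm moves only by the tool step_arm, never from a script. Its argument "motion" is one flat list of numbers, 7 for each row, row after row: the finger opening in m, from 0 to 0.0912, then the shift along the tool's x, y, z in m, then the turn, a rotation vector about the tool's x, y, z in degrees. A call has 1 to 20 rows; each row shifts and turns the commanded pose from where the row before left it, along the tool's axes as they then stand; what a row does not reach is not made up. A row lasts 1/8 s, in which the tool goes at most 62.5 mm and 10.7 degrees, less where a joint would pass 70% of its speed; a pose out of reach is approached as far as the arm can. A call with a gripper value outside its range is refused whole. The fingers move at their own pace and stop on an object; "newtons" is the grip in N (left out, the last holds). Time passes only in rows, so rows that do not move let the fingers close. It gives the time, the measured TCP pose, the force, the opening and the grip force at its end, in the units of the state.
- env.sense(): the state, without advancing time (a new reading comes with each control period).
- env.snapshot(name): name is "side" or "top" or "wrist"; returns the picture (384x512x3 uint8, blue, green, red); there is no depth.
- env.camera_info(name): a dict with "intrinsics" (3x3 intrinsics, pixels), "R" (3x3) and "t" (3): a world point X has camera coordinates R X + t; the wrist camera has in their place "mount" (4x4, takes a point from camera to tool coordinates, whose origin is the TCP and whose axes are the flange's). Camera axes: x right, y down, z forward; pixel columns grow to the right and rows downward; lengths in mm; the calibration is good to about 2 mm. A picture is of the moment at which its call begins: read the wrist's pose just before it. camera_info takes no time and is no camera call.
- env.close_job(): hands the job in; it is judged then, once.
Trained networks look in the newest picture that a camera, given by its name, has taken for a name from the list of things; names that differ only in an ending like _2 or _b are one class to them, and where a whole thing is asked for, a point or a joint stands for the part that bears it (a point fixed in the world has none). Each returns a list of dicts, best first, with "confidence" (0 to 1); they miss things now and then, are a little off and sometimes report something else, mostly with a low value. They report only what shows in the picture. A call takes as long as a camera call. They do not tell look-alikes from the thing itself.
- env.boxes_of(camera, thing): "xyz" ([x, y, z] in mm, in world coordinates, good to about 4 mm: the middle of the surface that is visible of it).
- env.tip_of(camera, thing): "xyz" ([x, y, z] in mm, in world coordinates, good to about 4 mm: a listed point, or the origin of a listed thing).
The state is a dict: "time": time; "q": joint angles; "qd": joint speeds; "joint_efforts": joint torques, N m; "tool_pos": TCP position; "ee_rot": TCP orientation; "contact_force": force on the tool from outside, world axes, zero at the start; "ft_torque": the same for the moment, N m; "finger_gap": finger opening in mm; "grasp_force": force on a finger pad.
Only numpy, scipy, OpenCV 4.12 (cv2) and the standard library are available. Lean on these libraries where they do the work, as an engineer would, in place of code of your own. Each camera call takes 0.05 s, during which the arm holds its last target. There are 200 camera calls.

## Task

Photograph all four sides of the square bottle that stands on the bench: push the light-path slide on top of the microscope fully forward, towards the lens, so that the light goes to the camera, then pick up the bottle and hold it upright and still for one second with the middle of its label side at the microscope's focus, 100 mm in front of the lens, and square to the lens. Do the same with the other three sides, turning the bottle a quarter turn anticlockwise (seen from above) each time. Then set the bottle down upright, without dropping it, in the free half of the white tray; do not tip the bottle over, do not touch the microscope with it, and leave the other things where they are.

Things in the scene. Friction and masses are not known exactly. Their poses are not given: they have to be found in the camera images.
- microscope: white stereo microscope, fixed, head swung level: foot 250 x 270 x 22 mm, pole 272 mm tall on its +x side, head 106 mm wide with flat top 210 mm up, eyepieces (to 290 mm up) and camera at the rear (-y). Origin: on the bench under the head's middle; +y is the level direction in which the lens looks (world +y within 15 degrees), z up; optical axis 165 mm above the bench
- lens (a point): centre of the front face of the lens, inside the black ring light (90 mm across), 147 mm along the microscope's +y from its origin, 165 mm above the bench
- focus (a point): the focus, an invisible point on the optical axis 100 mm in front of the lens, 165 mm above the bench; axes as the microscope's (+y points away from the lens). A bottle side is in view when its middle is here (within 18 mm) and the rest of the bottle lies beyond, away from the lens
- selector (a joint): the light-path slide on top of the head: 0 m = at the rear (eyepieces), 0.030 m = at its front end stop (camera), growing as it moves along the microscope's +y, towards the lens. It starts 0 to 10 mm from the rear; a light friction of about 2.5 N keeps it where it is left
- selector_grip (a point): middle of the slide's ribbed black grip, a block 18 mm wide (microscope x), 24 mm long (along the travel, microscope y) and 21 mm tall, its middle 225.5 and its top 236 mm above the bench, free to be gripped from above; the slide's track is 214 mm above the bench; at joint 0 the grip is 30 mm behind (-y) the microscope's origin
- bottle: the only square bottle standing on the bench itself: amber glass, about 0.26 kg, body 62 x 62 x 92 mm, shoulder to 103 mm, round blue cap 48 mm across from 112 to 142 mm height (can be gripped from above at any yaw). Origin: centre of its underside, z up; the white label is on its +x side, which at the start faces away from the robot (world +x) within 45 degrees
- side1 (a point): middle of the label side of the bottle (normal = bottle +x), 31 mm from the bottle's axis, 48 mm above its underside; to be shown first
- side2 (a point): middle of the bottle's side with normal -y (48 mm up), shown second, a quarter turn anticlockwise of the bottle after side1
- side3 (a point): middle of the bottle's side at the back, away from the label, normal -x (48 mm up), shown third
- side4 (a point): middle of the bottle's side with normal +y (48 mm up), shown last
- tray: white plastic tray fixed to the bench, 155 (x) x 255 (y) x 22 mm tall, walls and floor 4 mm. Origin: centre of its underside; its y axis runs along its length (about world +y, within 12 degrees); the half towards its -y is free, with room for a bottle at about y = -55 mm; the other half holds a bottle
- tray_in (a point): centre of the tray's inner floor; axes as the tray's
- done_bottle: the other square bottle (already photographed; same make and size as the task's bottle), standing in the tray at about +65 mm along the tray's y axis. Leave it alone. Origin: centre of its underside
- round_bottle: round amber bottle with blue cap, 64 mm across, 115 mm tall, on the bench. Leave it alone. Origin: centre of its underside
- beaker: clear glass beaker, 68 mm across, 85 mm tall, on the bench. Leave it alone. Origin: centre of its underside
- dishes: stack of three petri dishes, 94 mm across, 42 mm tall, near the robot. Leave alone. Origin: centre of the underside
- stage_disc: white ceramic stage disc lying flat, 84 mm across, 6 mm thick, beyond the bottles. Leave alone. Origin: centre of the underside
- wash_bottle: white wash bottle with red cap and spout, 68 mm across, 205 mm tall with the spout, at the left. Leave alone. Origin: centre of the underside
- tube_rack: white tube rack, 75 x 200 mm, 113 mm tall with its tubes, behind the tray. Leave alone. Origin: centre of the underside
There are look-alikes about, which are no part of the job. What is shaped like the bottle but black is not meant.

How it is judged:
By the outcome, as a careful person would: the job done as asked, in the order asked, and still so for the second after the job is handed in, with the robot touching nothing.
It also fails if it takes over 72 s, if anything falls off the work surface, if the arm or the gripper's body presses on something with over 40 N, if the wrist force passes 120 N, or if a joint passes its speed limit or range.

## Working session

There is one attempt and no reset: what is moved stays moved. The work goes in short steps, Python scripts to look and compute and a tool call to move; the robot and the scene stay as the last step left them, time stands still between calls to the robot, and variables do not carry over. Pictures are saved under pics/ and viewed, at most 10 in all, crops included, and the job is handed in when it is done.

Besides the shell and the picture viewer there is one more tool, called after ">>>" as name(argument=value, ...) on one line, values as JSON. step_arm: Moves the arm, as the interface text tells. Its arguments: {"type":"object","properties":{"motion":{"type":"array","items":{"type":"number"}},"newtons":{"type":"number"}},"required":["motion"]}

```bash
mkdir -p pics; ls
python3 - <<'E'
from cell import env
import cv2,numpy as np
s=env.sense();print(s)
for c in ("top","side"):
    im=env.snapshot(c);cv2.imwrite(f"pics/{c}0.png",im)
    for n in ["microscope","lens","focus","selector_grip","bottle","side1","tray","tray_in","done_bottle","round_bottle"]:
        for f in (env.tip_of,):
            try:print(c,n,[(np.round(d["xyz"]).tolist(),round(d["confidence"],2)) for d in f(c,n)][:4])
            except Exception as e:print(c,n,e)
print(env.sense()["time"])
E
```

```text
pics
{'time': 0.0, 'q': array([ 6.21076930e+01,  1.83502501e+01,  8.97068300e+01, -1.01287254e-03,
        7.20394491e+01, -1.14656811e+00]), 'qd': array([-0.00844223,  0.06808774,  0.04924068,  0.12267467, -0.00931448,
       -0.01280433]), 'joint_efforts': array([ 1.82879990e-04, -4.12460089e+01, -2.31971687e+01,  7.26629840e-02,
        4.55071614e-02, -1.55326434e-04]), 'tool_pos': array([258.53103186, 513.00829455, 187.13134976]), 'ee_rot': array([[-8.93014868e-01,  4.50026496e-01, -7.73282848e-04],
       [ 4.50027160e-01,  8.93013614e-01, -1.49689865e-03],
       [ 1.69080539e-05, -1.68475104e-03, -9.99998581e-01]]), 'contact_force': array([-0.30337647,  0.40765021,  0.50103432]), 'ft_torque': array([0.00095739, 0.00581983, 0.04222317]), 'grasp_force': 0.0, 'finger_gap': 90.97635667853554}
top microscope [([548.0, -341.0, -2.0], 0.94)]
top lens [([558.0, -194.0, 167.0], 0.83)]
top focus [([421.0, 238.0, 0.0], 0.73)]
top selector_grip [([547.0, -362.0, 225.0], 0.39)]
top bottle [([585.0, 77.0, -1.0], 0.84), ([444.0, -28.0, -4.0], 0.77)]
top side1 [([594.0, 44.0, 48.0], 0.91), (
[... 212 characters left out ...]
[([592.0, 336.0, 3.0], 0.57)]
top round_bottle [([439.0, 91.0, -1.0], 0.78)]
side microscope [([547.0, -340.0, 3.0], 0.66), ([614.0, 82.0, 45.0], 0.47)]
side lens [([559.0, -194.0, 167.0], 0.68)]
side focus []
side selector_grip [([549.0, -357.0, 224.0], 0.58), ([611.0, 273.0, 0.0], 0.52)]
side bottle [([443.0, -31.0, -1.0], 0.89), ([586.0, 85.0, 1.0], 0.69), ([347.0, -161.0, 0.0], 0.29)]
side side1 [([417.0, -42.0, 46.0], 0.95), ([426.0, 2.0, 49.0], 0.94), ([457.0, -53.0, 46.0], 0.87), ([592.0, 48.0, 50.0], 0.86)]
side tray [([612.0, 276.0, 1.0], 0.68)]
side tray_in [([612.0, 280.0, 2.0], 0.58)]
side done_bottle [([602.0, 342.0, 3.0], 0.88)]
side round_bottle [([438.0, 96.0, 3.0], 0.6)]
1.1
```

View pics/top0.png

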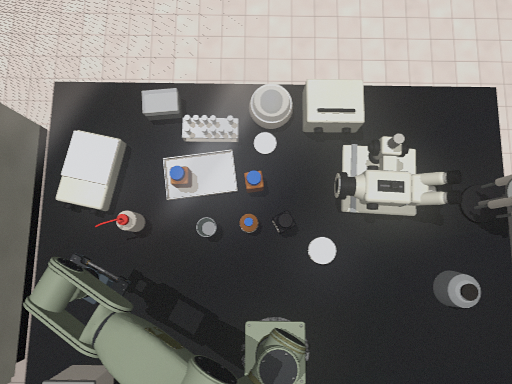

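View pics/side0.png

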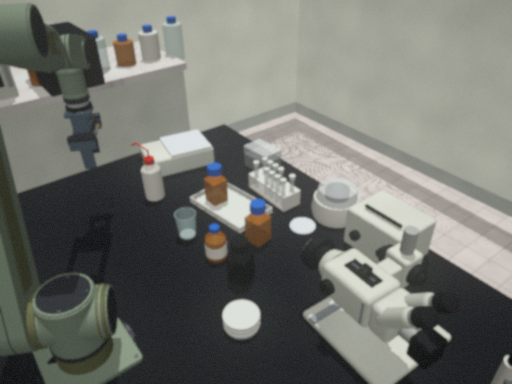

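The bottle candidates in top0 are these:
- Amber square bottle at (254,181), standing on the bench. It fits the description.
- Square bottle at (179,175), in the tray. This is done_bottle.
- Black square bottle at (284,222). A decoy.
- Round bottle at (249,223).

In side0 the chosen bottle is at (258,222). I'll confirm it in an enlarged crop.

Run:
```python
from cell import env
import cv2,numpy as np
a=cv2.imread("pics/top0.png")[140:240,220:310];b=cv2.imread("pics/side0.png")[180:290,200:300]
r=lambda i:cv2.resize(i,(400,440),interpolation=cv2.INTER_CUBIC)
cv2.imwrite("pics/crop.png",np.hstack([r(a),r(b)]))
print(np.round(env.camera_info("wrist")["mount"],3),env.camera_info("wrist")["intrinsics"])
for c in("top","side"):
    i=env.camera_info(c);print(c,-i["R"].T@i["t"])
```

```text
[[  -0.      -0.972   -0.237   65.965]
 [   1.      -0.       0.       0.411]
 [  -0.      -0.237    0.972 -196.796]
 [   0.       0.       0.       1.   ]] [[331.03058668   0.         261.91906023]
 [  0.         331.03058668 190.86129574]
 [  0.           0.           1.        ]]
top [ 349.4686712    70.64113059 1494.41045155]
side [ -58.95835946 -781.64310069  916.59274787]
```

View pics/crop.png

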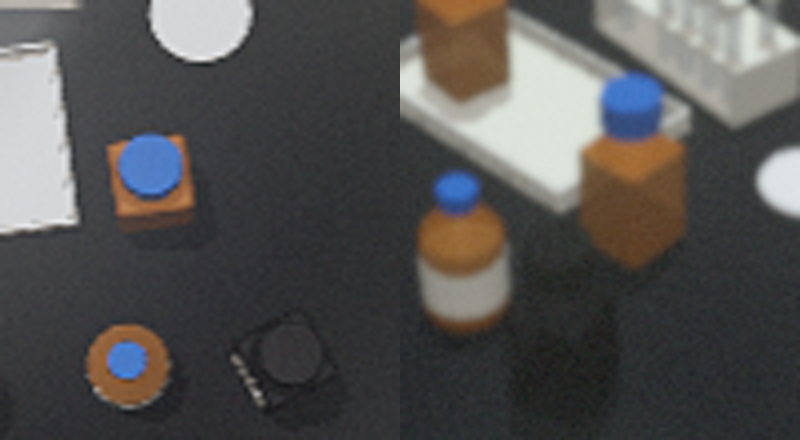

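The crop shows the amber square bottle with blue cap at left-crop (150,170), turned about +7°. No label shows on its visible sides, so the label faces away, as it must. The black look-alike is at (290,355). Next I'll move above the bottle for a wrist view.

>>> step_arm(motion=[0.07,-0.0443,-0.0218,-0.0133,0,0,0,0.07,-0.0443,-0.0218,-0.0133,0,0,0,0.07,-0.0443,-0.0218,-0.0133,0,0,0,0.07,-0.0443,-0.0218,-0.0133,0,0,0,0.07,-0.0443,-0.0218,-0.0133,0,0,0,0.07,-0.0443,-0.0218,-0.0065,0,0,0,0.07,-0.0443,-0.0218,0,0,0,0,0.07,-0.0443,-0.0218,0,0,0,0,0.07,-0.0443,-0.0218,0,0,0,0,0.07,-0.0443,-0.0218,0,0,0,0,0.07,-0.0443,-0.0218,0,0,0,0,0.07,0,0,0,0,0,9.63,0.07,0,0,0,0,0,9.63,0.07,0,0,0,0,0,9.63,0.07,0,0,0,0,0,9.63,0.07,0,0,0,0,0,9.63,0.07,0,0,0,0,0,9.63,0.07,0,0,0,0,0,9.63,0.07,0,0,0,0,0,0])

```text
time: 3.48
tool_pos: [586.0, 80.0, 260.9]
ee_rot: [[0.07, 0.998, 0.0], [0.998, -0.07, 0.0], [0.0, 0.0, -1.0]]
contact_force: [-0.3, -0.3, 0.1]
finger_gap: 70.1
grasp_force: 0.0
```

```bash
cat > h.py <<'E'
from cell import env
import cv2,numpy as np
def yaw():
    R=env.sense()["ee_rot"];return np.degrees(np.arctan2(R[1,0],R[0,0]))
def wristcam():
    s=env.sense();M=env.camera_info("wrist")["mount"];K=env.camera_info("wrist")["intrinsics"]
    R=s["ee_rot"]@M[:3,:3];c=s["tool_pos"]+s["ee_rot"]@M[:3,3];return K,R,c
def ray(K,R,c,px,z):
    d=R@np.linalg.inv(K)@np.array([px[0],px[1],1.]);return c+d*(z-c[2])/d[2]
def tool(d):  # world delta -> tool
    return env.sense()["ee_rot"].T@np.array(d)
E
python3 - <<'E'
from h import *
s=env.sense();print(s["time"],s["tool_pos"],yaw(),s["q"])
im=env.snapshot("wrist");cv2.imwrite("pics/w1.png",im)
for n in("bottle",):print([(np.round(d["xyz"]),d["confidence"]) for d in env.tip_of("wrist",n)])
E
```

```text
3.475 [586.01167315  80.04646003 260.94202317] 85.95975319728028 [6.66226683e+00 1.78598863e+01 7.98585303e+01 3.00906940e-03
 8.22808940e+01 1.07021095e+01]
[(array([587.,  76.,   2.]), 0.64)]
```

View pics/w1.png

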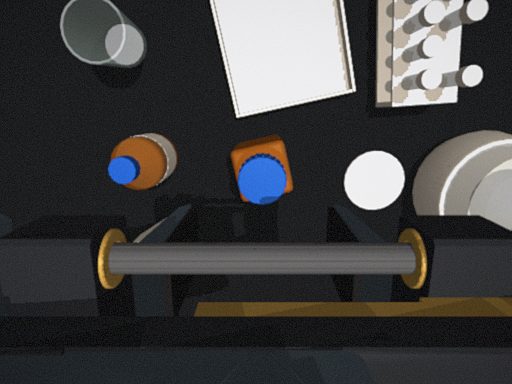

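The wrist view shows the bottle at (262,170), the tray above it at (290,50), the round bottle at (140,160) and the stage disc at (374,180). I'll fit the bottle's position and yaw from its silhouette.

```bash
cat >> h.py <<'E'
from scipy.optimize import minimize
def proj(K,R,c,P):
    q=(P-c)@R;q=q@K.T;return q[:,:2]/q[:,2:]
def model(x,y,t,z0=0):
    t=np.radians(t);u=np.array([[1,1],[-1,1],[-1,-1],[1,-1]])*31;Q=u@np.array([[np.cos(t),np.sin(t)],[-np.sin(t),np.cos(t)]])+[x,y]
    return [np.c_[Q,np.full(4,z0+h)] for h in (0,92)],np.c_[24*np.cos(np.arange(0,6.28,.2))+x,24*np.sin(np.arange(0,6.28,.2))+y,np.full(32,0.)]
def render(K,R,c,p,S=4):
    b,cap=model(*p);m=np.zeros((384*S,512*S),np.uint8)
    h=lambda P:cv2.fillConvexPoly(m,cv2.convexHull((proj(K,R,c,P)*S).astype(np.float32)).astype(np.int32),255)
    h(np.vstack(b));h(np.vstack([cap+[0,0,112],cap+[0,0,142]]));return cv2.resize(m,(512,384),interpolation=cv2.INTER_AREA)/255.
E
python3 - <<'E'
from h import *
im=cv2.imread("pics/w1.png");K,R,c=wristcam()
hsv=cv2.cvtColor(im,cv2.COLOR_BGR2HSV);H,S,V=cv2.split(hsv)
bl=((H>100)&(H<130)&(S>120)&(V>60));am=((H<20)&(S>120)&(V>35))
sel=np.zeros_like(bl);sel[125:215,215:310]=1
cap=np.argwhere(bl&sel);mc=cap.mean(0)[::-1];print("cap px",mc,"->",ray(K,R,c,mc,140))
m=((bl|am)&sel).astype(float)
f=lambda p:np.abs(render(K,R,c,p)-m)[110:230,200:325].sum()
best=min((minimize(f,[587,78,t],method="Nelder-Mead",options=dict(initial_simplex=[[587,78,t],[593,78,t],[587,84,t],[587,78,t+8]])) for t in(-10,5,20)),key=lambda r:r.fun)
print(best.x,best.fun,m.sum())
o=im.copy();r=(render(K,R,c,best.x)>.5).astype(np.uint8)
cv2.drawContours(o,cv2.findContours(r,0,2)[0],-1,(0,255,0),1)
cv2.imwrite("pics/w1fit.png",cv2.resize(o[110:230,190:340],(750,600),interpolation=cv2.INTER_CUBIC))
E
```

```text
cap px [261.7984375  179.29270833] -> [586.44025765  80.84959781 140.        ]
[586.99433384  78.96818647   9.7601421 ] 245.5529411764706 3263.0
```

View pics/w1fit.png

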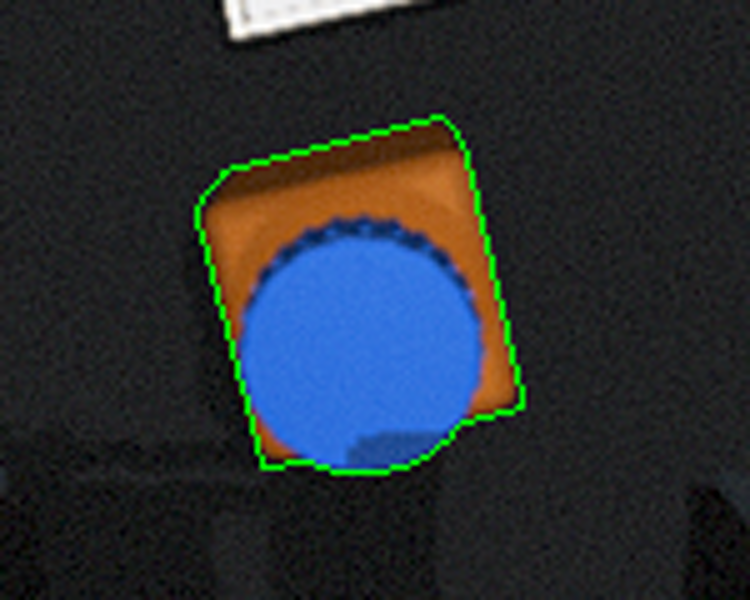

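The fit is tight: bottle at (587,79.5), yaw about +9.8°. Next is the slide on the microscope.

>>> step_arm(motion=[0.06,-0.0485,-0.0007,-0.0044,0,0,0,0.06,-0.0485,-0.0007,-0.0044,0,0,0,0.06,-0.0485,-0.0007,-0.0044,0,0,0,0.06,-0.0485,-0.0007,-0.0044,0,0,0,0.06,-0.0485,-0.0007,-0.0044,0,0,0,0.06,-0.0485,-0.0007,-0.0044,0,0,0,0.06,-0.0485,-0.0007,-0.0044,0,0,0,0.06,-0.0485,-0.0007,-0.0044,0,0,0,0.06,-0.0485,-0.0007,-0.0044,0,0,0,0.06,0,0,0,0,0,0])

```text
time: 4.82
tool_pos: [547.4, -358.1, 299.8]
ee_rot: [[0.075, 0.997, -0.0], [0.997, -0.075, -0.001], [-0.001, -0.0, -1.0]]
contact_force: [-0.2, 0.6, 0.0]
finger_gap: 60.6
grasp_force: 0.0
```

Run:
```python
from h import *
s=env.sense();print(s["time"],s["tool_pos"],yaw())
im=env.snapshot("wrist");cv2.imwrite("pics/w2.png",im)
for n in("selector_grip","microscope","lens"):print(n,[(np.round(d["xyz"]),d["confidence"]) for d in env.tip_of("wrist",n)])
```

```text
4.825 [ 547.41270159 -358.09266906  299.8341224 ] 85.70488249048674
selector_grip [(array([ 549., -361.,  229.]), 0.6)]
microscope []
lens []
```

View pics/w2.png

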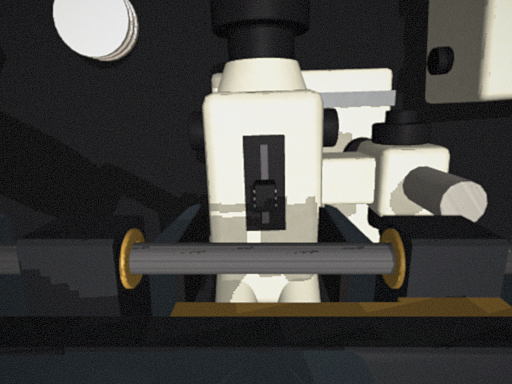

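The wrist view shows the ribbed grip at (265,195) in its slot (columns 244–284). The slot edges run along the image columns, so the tool is aligned with the slide.

Run:
```python
from h import *
K,R,c=wristcam()
g=cv2.cvtColor(cv2.imread("pics/w2.png"),cv2.COLOR_BGR2GRAY)
for px in((265,191),(265,180),(265,210)):print(px,ray(K,R,c,px,236))
# slot / head edges -> yaw
for r0,r1,c0,c1,z in((140,225,235,252,214),(140,200,276,293,214),(110,190,195,220,210),(110,140,312,330,210)):
    gx=np.abs(np.diff(cv2.GaussianBlur(g,(5,5),1)[r0:r1,c0:c1].astype(float),axis=1))
    cc=(gx*np.arange(c0+.5,c1-1)).sum(1)/gx.sum(1);p=np.polyfit(np.arange(r0,r1),cc,1)
    A=ray(K,R,c,(np.polyval(p,r0),r0),z);B=ray(K,R,c,(np.polyval(p,r1),r1),z)
    print(p,A.round(1),B.round(1),np.degrees(np.arctan2(*(A-B)[:2])))
```

```text
(265, 191) [ 551.4499681  -351.01038943  236.        ]
(265, 180) [ 552.07478241 -341.90646507  236.        ]
(265, 210) [ 550.34667855 -367.08598906  236.        ]
[3.99936856e-02 2.36778167e+02] [ 535.2 -310.5  214. ] [ 531.8 -386.7  214. ] 2.539748177285424
[-2.18601976e-04  2.84330400e+02] [ 570.7 -313.   214. ] [ 567.8 -365.8  214. ] 3.1512775276528866
[6.77254494e-02 1.95772196e+02] [ 504.1 -283.5  210. ] [ 501.1 -352.9  210. ] 2.4530133306857973
[-1.68326763e-02  3.23566178e+02] [ 603.8 -290.6  210. ] [ 602.6 -315.7  210. ] 2.604913589675302
```

>>> step_arm(motion=[0.045,-0.0008,0.0032,0.02,0,0,0,0.045,0,0,0.025,0,0,0,0.045,0,0,0.025,0,0,0,0.045,0,0,0.011,0,0,0,0.01,0,0,0,0,0,0,0.01,0,0,0,0,0,0,0.01,0,0,0,0,0,0,0.01,0,0,0,0,0,0,0.01,0,0,0,0,0,0], newtons=20)

```text
time: 6.15
tool_pos: [551.3, -356.0, 219.8]
ee_rot: [[0.073, 0.997, 0.0], [0.997, -0.073, -0.0], [-0.0, 0.0, -1.0]]
contact_force: [0.6, -0.7, -0.6]
finger_gap: 9.8
grasp_force: 0.0
```

The gap reached 9.8 mm, so the fingers missed the grip. I'll look again.

Run:
```python
from h import *
im=env.snapshot("wrist");cv2.imwrite("pics/w3.png",cv2.resize(im[60:300,120:420],(750,600)))
s=env.sense();print(s["tool_pos"],s["finger_gap"],s["grasp_force"])
print([(np.round(d["xyz"]),d["confidence"]) for d in env.tip_of("wrist","selector_grip")])
im=env.snapshot("top")
print([(np.round(d["xyz"]),d["confidence"]) for d in env.tip_of("top","selector_grip")])
```

```text
[ 551.23588006 -355.97028013  219.67594931] 10.005734086593241 0.0
[(array([ 548., -362.,  230.]), 0.72)]
[]
```

View pics/w3.png

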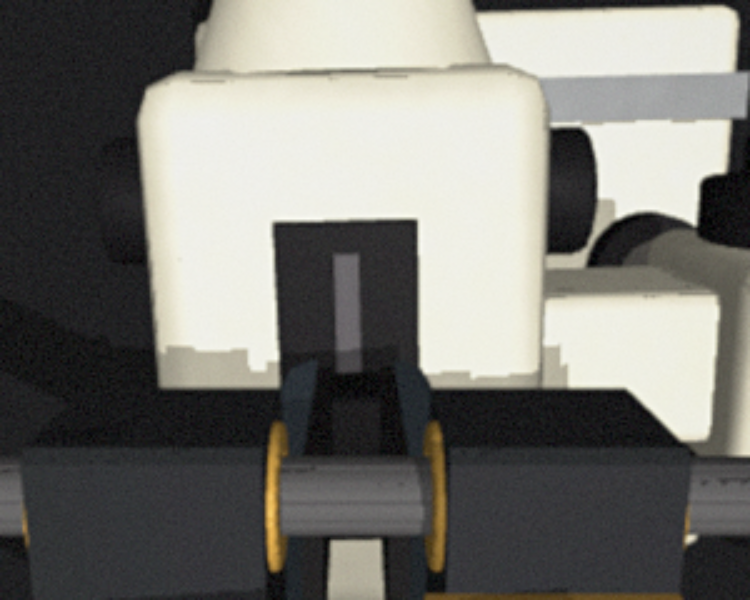

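>>> step_arm(motion=[0,0,0,0,0,0,0,0,0,0,0,0,0,0,0,0,0,0,0,0,0], newtons=20)

```text
time: 6.72
tool_pos: [551.2, -355.9, 219.5]
ee_rot: [[0.072, 0.997, -0.0], [0.997, -0.072, 0.0], [0.0, -0.0, -1.0]]
contact_force: [-0.4, -0.5, 0.6]
finger_gap: 0.8
grasp_force: 0.0
```

>>> step_arm(motion=[0.0,0,0,-0.04,0,0,0,0.0,0,0,-0.04,0,0,0,0.06,-0.02,0,0,0,0,0,0.06,0,0,0,0,0,0,0.06,0,0,0,0,0,0])

```text
time: 7.35
tool_pos: [549.2, -375.5, 297.5]
ee_rot: [[0.073, 0.997, -0.003], [0.997, -0.073, 0.003], [0.002, -0.003, -1.0]]
contact_force: [-0.7, 0.0, 0.3]
finger_gap: 27.4
grasp_force: 0.0
```

Run:
```python
from h import *
s=env.sense();print(s["time"],s["tool_pos"],s["finger_gap"])
im=env.snapshot("wrist")
print([(np.round(d["xyz"]),d["confidence"]) for d in env.tip_of("wrist","selector_grip")])
np.save("w4.npy",im);K,R,c=wristcam();print(c)
cv2.imwrite("pics/w4.png",cv2.resize(im[110:290,150:375],(750,600),interpolation=cv2.INTER_CUBIC))
for y in (-342,-350,-360,-370):print(y,proj(K,R,c,np.array([[551,y,236],[551,y,214.]])).round(1).tolist())
```

```text
7.35 [ 549.186256   -375.45497212  297.51883906] 27.438684586704987
[(array([ 550., -360.,  229.]), 0.88)]
[ 555.07904003 -309.31485278  495.02205616]
-342 [[260.4, 154.1], [260.5, 150.8]]
-350 [[261.1, 164.1], [261.2, 160.1]]
-360 [[262.0, 176.6], [262.1, 171.6]]
-370 [[262.9, 188.7], [262.9, 183.0]]
```

View pics/w4.png

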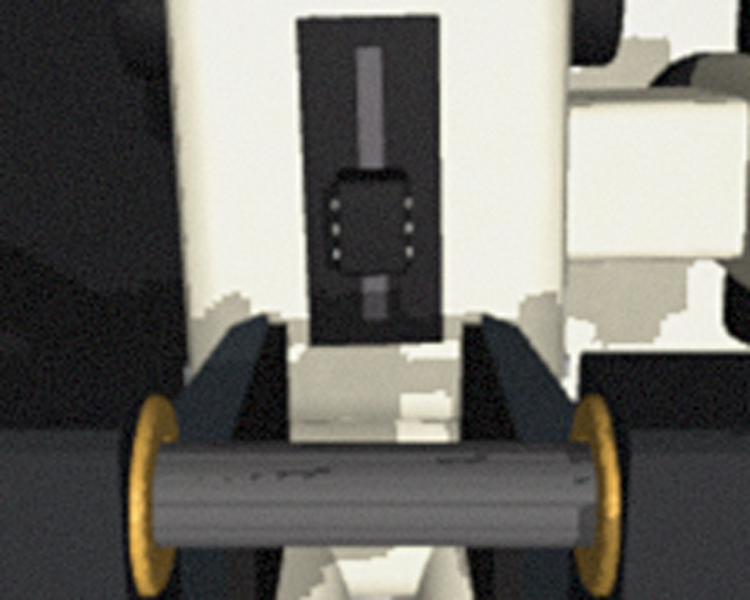

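Seen from close by, the grip top spans rows 165–191, which puts its centre at about (551,-361). I'll try again centred on that and a little deeper.

>>> step_arm(motion=[0.05,0.0146,0.001,0.02,0,0,0,0.05,0,0,0.03,0,0,0,0.05,0,0,0.025,0,0,0,0.05,0,0,0.006,0,0,0,0.012,0,0,0,0,0,0,0.012,0,0,0,0,0,0,0.012,0,0,0,0,0,0,0.012,0,0,0,0,0,0,0.012,0,0,0,0,0,0], newtons=20)

```text
time: 8.57
tool_pos: [551.9, -361.4, 218.8]
ee_rot: [[0.072, 0.997, 0.0], [0.997, -0.072, -0.0], [-0.0, 0.0, -1.0]]
contact_force: [0.7, 0.1, -0.2]
finger_gap: 12.2
grasp_force: 0.0
```

Run:
```python
from h import *
s=env.sense();print(s["time"],s["tool_pos"],s["finger_gap"],s["contact_force"])
a=env.snapshot("wrist")[120:280,180:350]
i=env.camera_info("side");b=env.snapshot("side")
P=np.array([[551,-361,225.]])@i["R"].T+i["t"];p=(P@i["intrinsics"].T)[0];u,v=(p[:2]/p[2]).astype(int);print(u,v)
b=b[v-60:v+40,u-50:u+50]
cv2.imwrite("pics/w5.png",np.hstack([cv2.resize(x,(400,400),interpolation=cv2.INTER_CUBIC) for x in(a,b)]))
```

```text
8.575 [ 551.89200702 -361.37229761  218.76383318] 12.20184837904723 [ 0.68380334  0.06239949 -0.15353177]
365 269
```

View pics/w5.png

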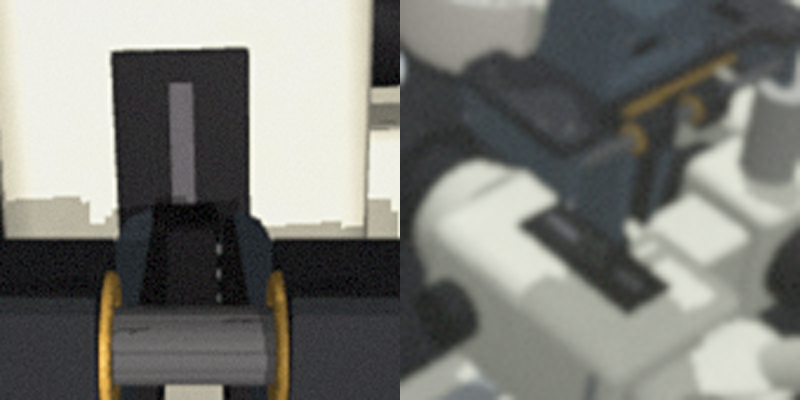

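>>> step_arm(motion=[0,0,0,0.002,0,0,0,0,0,0,0,0,0,0,0,0,0,0,0,0,0,0,0.003,0,0,0,0,0,0,0.003,0,0,0,0,0,0,0.003,0,0,0,0,0], newtons=20)

```text
time: 9.43
tool_pos: [552.5, -352.0, 216.5]
ee_rot: [[0.072, 0.997, 0.0], [0.997, -0.072, 0.0], [0.0, 0.0, -1.0]]
contact_force: [-0.7, -0.4, 0.2]
finger_gap: 0.7
grasp_force: 0.0
```

Run:
```python
from h import *
print(env.grasp_offset)
for k in range(2):
    s=env.sense();print(s["time"],s["tool_pos"],s["finger_gap"],s["contact_force"],s["grasp_force"])
    im=env.snapshot("wrist")
    print([(np.round(d["xyz"],1),d["confidence"]) for d in env.tip_of("wrist","selector_grip")])
```

```text
18.8
9.425 [ 552.53350805 -352.03843559  216.54748212] 0.7256610949833733 [-0.69718391 -0.43355405  0.19180418] 0.0
[(array([ 548.7, -360.9,  230.3]), 0.55)]
9.525 [ 552.57487487 -351.93740431  216.63591734] 0.7863282797430493 [-0.50581501  0.1752983  -0.11817107] 0.0
[(array([ 548.8, -359.1,  230.4]), 0.39)]
```

No contact at all, so I'll probe the grip's top from above with shut fingers to check the height.

>>> step_arm(motion=[0,0,0,-0.035,0,0,0,0,-0.009,-0.0025,0,0,0,0,0,0,0,0.01,0,0,0,0,0,0,0.003,0,0,0,0,0,0,0.002,0,0,0,0,0,0,0.002,0,0,0])

```text
time: 10.38
tool_pos: [549.3, -361.0, 234.0]
ee_rot: [[0.072, 0.997, -0.0], [0.997, -0.072, 0.001], [0.0, -0.0, -1.0]]
contact_force: [-0.2, 0.2, -0.5]
finger_gap: 0.4
grasp_force: 0.0
```

Run:
```python
from h import *
s=env.sense();print(s["time"],s["tool_pos"],s["finger_gap"],s["contact_force"],s["grasp_force"])
im=env.snapshot("wrist");np.save("w6.npy",im)
print([(np.round(d["xyz"],1),d["confidence"]) for d in env.tip_of("wrist","selector_grip")])
```

```text
10.375 [ 549.33548165 -360.95137703  233.99538383] 0.43426729136465864 [-0.22682438  0.1548354  -0.53485628] 0.0
[(array([ 547.7, -361.7,  230.1]), 0.64)]
```

>>> step_arm(motion=[0,0,0,0.003,0,0,0,0,0,0,0.002,0,0,0,0,0,0,0.002,0,0,0])

```text
time: 10.85
tool_pos: [549.3, -361.1, 227.4]
ee_rot: [[0.072, 0.997, -0.0], [0.997, -0.072, 0.0], [0.0, -0.0, -1.0]]
contact_force: [-0.4, -0.0, -0.3]
finger_gap: 0.4
grasp_force: 0.0
```

>>> step_arm(motion=[0,0,0,0.003,0,0,0,0,0,0,0.002,0,0,0,0,0,0,0.002,0,0,0])

```text
time: 11.22
tool_pos: [549.3, -361.2, 220.3]
ee_rot: [[0.072, 0.997, -0.0], [0.997, -0.072, 0.0], [0.0, -0.0, -1.0]]
contact_force: [-0.8, -1.0, 0.7]
finger_gap: 0.6
grasp_force: 0.0
```

Run:
```python
from h import *
s=env.sense();T=s["tool_pos"];K,R,c=wristcam()
w=env.snapshot("wrist");b=env.snapshot("side");i=env.camera_info("side")
Ks,Rs,cs=i["intrinsics"],i["R"].T,-i["R"].T@i["t"]
t=np.radians(-3.3);M=np.array([[np.cos(t),-np.sin(t)],[np.sin(t),np.cos(t)]])
box=np.array([[x,y] for x,y in((9,12),(-9,12),(-9,-12),(9,-12))])@M.T+[550,-361]
def draw(K,R,c,im,x0,x1,y0,y1,W,H):
    o=cv2.resize(im[y0:y1,x0:x1],(W,H),interpolation=cv2.INTER_CUBIC);f=lambda P:((proj(K,R,c,P)-[x0,y0]+.5)*[W/(x1-x0),H/(y1-y0)]).astype(np.int32)
    for z,col in((236,(0,255,0)),(215,(0,160,255))):cv2.polylines(o,[f(np.c_[box,np.full(4,z)])],True,col,1)
    cv2.circle(o,tuple(int(v) for v in f(T[None])[0]),4,(0,0,255),1);return o
p=proj(Ks,Rs,cs,T[None])[0].astype(int);x,y=p
A=draw(K,R,c,w,190,340,150,300,400,400);B=draw(Ks,Rs,cs,b,x-40,x+40,y-50,y+30,400,400)
cv2.imwrite("pics/w7.png",np.hstack([A,B]))
```

```text
(no output)
```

View pics/w7.png

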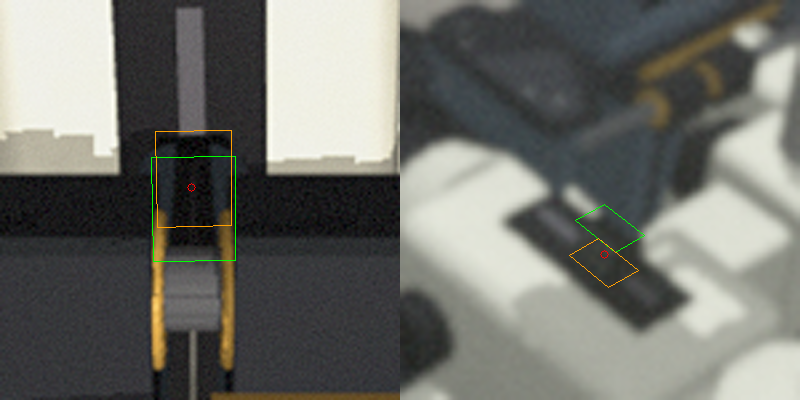

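In the side view the visible fingertips end above the marked TCP, at about the level of the grip's top. I'll keep probing gently downward.

>>> step_arm(motion=[0,0,0,0.002,0,0,0,0,0,0,0.001,0,0,0])

```text
time: 11.58
tool_pos: [549.3, -361.1, 217.4]
ee_rot: [[0.072, 0.997, -0.0], [0.997, -0.072, 0.0], [0.0, -0.0, -1.0]]
contact_force: [-0.1, -0.2, -0.8]
finger_gap: 0.5
grasp_force: 0.0
```

>>> step_arm(motion=[0,0,0,0.001,0,0,0,0,0,0,0.001,0,0,0])

```text
time: 11.82
tool_pos: [549.4, -361.2, 215.5]
ee_rot: [[0.072, 0.997, 0.0], [0.997, -0.072, 0.0], [0.0, 0.0, -1.0]]
contact_force: [0.2, 0.8, -0.9]
finger_gap: 0.2
grasp_force: 0.0
```

>>> step_arm(motion=[0,0,0,0.001,0,0,0,0,0,0,0.001,0,0,0])

```text
time: 12.08
tool_pos: [549.4, -361.2, 213.5]
ee_rot: [[0.072, 0.997, 0.0], [0.997, -0.072, 0.0], [0.0, 0.0, -1.0]]
contact_force: [-0.1, 0.2, 0.2]
finger_gap: 0.5
grasp_force: 0.0
```

>>> step_arm(motion=[0,0,0,0.0015,0,0,0,0,0,0,0.0015,0,0,0])

```text
time: 12.32
tool_pos: [549.4, -361.1, 210.4]
ee_rot: [[0.072, 0.997, 0.0], [0.997, -0.072, 0.0], [0.0, 0.0, -1.0]]
contact_force: [-0.4, 0.3, 0.4]
finger_gap: 0.6
grasp_force: 0.0
```

>>> step_arm(motion=[0,0,0,0.0015,0,0,0,0,0,0,0.0015,0,0,0])

```text
time: 12.58
tool_pos: [549.5, -361.2, 210.2]
ee_rot: [[0.072, 0.997, 0.002], [0.997, -0.072, -0.001], [-0.001, 0.002, -1.0]]
contact_force: [-3.8, 2.2, 13.4]
finger_gap: 0.7
grasp_force: 7.0
```

>>> step_arm(motion=[0,0,0,0.0015,0,0,0,0,0,0,0.0015,0,0,0])

```text
time: 12.82
tool_pos: [549.6, -361.6, 210.1]
ee_rot: [[0.072, 0.997, 0.004], [0.997, -0.072, -0.004], [-0.003, 0.005, -1.0]]
contact_force: [-5.7, 1.4, 23.7]
finger_gap: 0.0
grasp_force: 11.7
```

Contact came at a TCP reading of 210.3, so the fingertips seem to sit about 26 mm behind the nominal TCP. I'll open and go down gently around the grip, watching the force.

>>> step_arm(motion=[0.04,0,0,-0.012,0,0,0,0.04,0,0,0,0,0,0,0.04,0,0,0,0,0,0,0.04,0,0,0,0,0,0,0.04,0,0,0.006,0,0,0,0.04,0,0,0.002,0,0,0])

```text
time: 13.58
tool_pos: [549.0, -360.9, 207.4]
ee_rot: [[0.072, 0.997, -0.001], [0.997, -0.072, 0.001], [0.001, -0.001, -1.0]]
contact_force: [0.7, 0.3, 0.3]
finger_gap: 40.0
grasp_force: 0.0
```

>>> step_arm(motion=[0.04,0,0,0.002,0,0,0,0.04,0,0,0.002,0,0,0])

```text
time: 13.82
tool_pos: [549.4, -361.1, 204.4]
ee_rot: [[0.072, 0.997, 0.0], [0.997, -0.072, 0.0], [0.0, 0.0, -1.0]]
contact_force: [-0.4, -0.5, 0.2]
finger_gap: 40.2
grasp_force: 0.0
```

>>> step_arm(motion=[0.04,0,0,0.003,0,0,0,0.04,0,0,0.003,0,0,0,0.005,0,0,0,0,0,0,0.005,0,0,0,0,0,0,0.005,0,0,0,0,0,0,0.005,0,0,0,0,0,0,0.005,0,0,0,0,0,0], newtons=20)

```text
time: 14.7
tool_pos: [549.5, -361.2, 198.7]
ee_rot: [[0.072, 0.997, 0.0], [0.997, -0.072, -0.0], [-0.0, 0.0, -1.0]]
contact_force: [-0.1, -0.4, -0.3]
finger_gap: 18.2
grasp_force: 20.0
```

Gripped: gap 18.2 mm at 20 N. Now I'll push the slide forward.

>>> step_arm(motion=[0.005,0.005,0,0,0,0,0,0.005,0.005,0,0,0,0,0,0.005,0.005,0,0,0,0,0,0.005,0.003,0,0,0,0,0,0.005,0,0,0,0,0,0])

```text
time: 15.32
tool_pos: [550.4, -342.5, 198.6]
ee_rot: [[0.072, 0.997, -0.001], [0.997, -0.072, 0.001], [0.001, -0.001, -1.0]]
contact_force: [-1.8, -1.2, 1.8]
finger_gap: 18.1
grasp_force: 20.0
```

>>> step_arm(motion=[0.005,0.002,0,0,0,0,0,0.005,0.002,0,0,0,0,0])

```text
time: 15.58
tool_pos: [550.6, -339.3, 198.6]
ee_rot: [[0.073, 0.997, -0.001], [0.997, -0.073, -0.0], [-0.0, -0.001, -1.0]]
contact_force: [-1.7, -2.5, 1.6]
finger_gap: 17.9
grasp_force: 20.0
```

>>> step_arm(motion=[0.005,0.002,0,0,0,0,0,0.005,0.002,0,0,0,0,0])

```text
time: 15.82
tool_pos: [550.6, -339.3, 198.7]
ee_rot: [[0.073, 0.997, -0.001], [0.997, -0.073, -0.008], [-0.008, -0.0, -1.0]]
contact_force: [-3.7, -14.8, -0.5]
finger_gap: 18.0
grasp_force: 20.0
```

The slide is at its end stop: travel stopped with 15 N. Releasing, lifting and heading to the bottle.

>>> step_arm(motion=[0.04,-0.002,0,0,0,0,0,0.04,0,0,0,0,0,0,0.04,0,0,0,0,0,0,0.08,0,0,-0.03,0,0,0,0.08,0,0,-0.04,0,0,0,0.08,0.0467,0.0006,0,0,0,0,0.08,0.0467,0.0006,0,0,0,0,0.08,0.0467,0.0006,0,0,0,0,0.08,0.0467,0.0006,0,0,0,0,0.08,0.0467,0.0006,0,0,0,0,0.08,0.0467,0.0006,0,0,0,0,0.08,0.0467,0.0006,0,0,0,0,0.08,0.0467,0.0006,0,0,0,0,0.08,0.0467,0.0006,0,0,0,0,0.08,0,0,0,0,0,8.55,0.08,0,0,0,0,0,8.55,0.08,0,0,0,0,0,8.55,0.08,0,0,0,0,0,8.55,0.08,0,0,0,0,0,0], newtons=35)

```text
time: 18.2
tool_pos: [586.8, 82.0, 268.5]
ee_rot: [[0.619, 0.785, -0.0], [0.785, -0.619, 0.001], [0.0, -0.001, -1.0]]
contact_force: [-0.3, 0.3, -0.9]
finger_gap: 80.0
grasp_force: 0.0
```

```bash
cat >> h.py <<'E'
def fit(im,K,R,c,p0,dz=0):
    H,S,V=cv2.split(cv2.cvtColor(im,cv2.COLOR_BGR2HSV))
    m=((H>100)&(H<130)&(S>120)&(V>60))|((H<20)&(S>120)&(V>35))
    c=c+[0,0,dz];u,v=proj(K,R,c,np.array([[p0[0],p0[1],80.]]))[0].astype(int);w=slice(max(v-70,0),v+65),slice(max(u-65,0),u+65)
    f=lambda p:np.abs(render(K,R,c,p)-m)[w].sum()
    r=minimize(f,p0,method="Nelder-Mead",options=dict(initial_simplex=np.array([p0]*4)+np.vstack([np.zeros(3),np.diag([6,6,8])])))
    return r.x.round(1),round(r.fun),(u,v)
E
python3 - <<'E'
from h import *
s=env.sense();print(s["time"],s["tool_pos"],yaw(),s["q"].round(1))
im=env.snapshot("wrist");K,R,c=wristcam()
for dz in(-10,0,13,26):print(dz,fit(im,K,R,c,[587,79,8],dz))
i=env.camera_info("side");b=env.snapshot("top")
i=env.camera_info("top");print("top",fit(b,i["intrinsics"],i["R"].T,-i["R"].T@i["t"],[587,79,8]))
print([(np.round(d["xyz"]),d["confidence"]) for d in env.tip_of("top","selector_grip")])
for n in("tray","tray_in"):print([(np.round(d["xyz"]),d["confidence"]) for d in env.tip_of("wrist",n)])
E
```

```text
18.2 [586.76626188  82.04166525 268.52239563] 51.75852282521642 [ 6.8 17.8 78.9  0.  83.3 45.1]
-10 (array([587.6,  80.1,  10.6]), 497, (np.int64(263), np.int64(171)))
0 (array([586.3,  78.6,   7.2]), 346, (np.int64(263), np.int64(170)))
13 (array([583.8,  76.3,   7.9]), 282, (np.int64(263), np.int64(168)))
26 (array([581.5,  74.3,   7.3]), 303, (np.int64(263), np.int64(166)))
top (array([582.8,  73.9,   1.7]), 265, (np.int64(253), np.int64(179)))
[(array([ 548., -340.,  228.]), 0.63), (array([ 345., -162.,    0.]), 0.32)]
[(array([613., 278.,   3.]), 0.82)]
[(array([618., 274.,   4.]), 0.72)]
```

>>> step_arm(motion=[0.08,-0.0076,0.0009,0.03,0,0,0,0.08,0,0,0.035,0,0,0,0.08,0,0,0.035,0,0,0,0.08,0,0,0.03,0,0,0,0.08,0,0,0.025,0,0,0,0.08,0,0,0.012,0,0,0,0.08,0,0,0.008,0,0,0,0.08,0,0,0,0,0,0])

```text
time: 19.45
tool_pos: [583.1, 75.1, 93.7]
ee_rot: [[0.62, 0.784, 0.0], [0.784, -0.62, 0.0], [0.0, 0.0, -1.0]]
contact_force: [-0.4, 0.7, -0.2]
finger_gap: 79.9
grasp_force: 0.0
```

>>> step_arm(motion=[0.03,0,0,0,0,0,0,0.03,0,0,0,0,0,0,0.03,0,0,0,0,0,0,0.03,0,0,0,0,0,0,0.03,0,0,0,0,0,0], newtons=35)

```text
time: 20.08
tool_pos: [583.0, 75.2, 93.8]
ee_rot: [[0.621, 0.784, 0.0], [0.784, -0.621, 0.0], [0.0, 0.0, -1.0]]
contact_force: [-0.9, 0.4, 2.7]
finger_gap: 47.2
grasp_force: 35.0
```

The cap is gripped (47 mm, 35 N). Lifting and taking the bottle to the focus, turned so the label faces the lens.

>>> step_arm(motion=[0.03,0,0,-0.015,0,0,0,0.03,0,0,-0.03,0,0,0,0.03,0,0,-0.03,0,0,0,0.03,0,0,-0.03,0,0,0,0.03,0,0,-0.012,0,0,0,0.03,0,0,0,0,0,10.18,0.03,-0.013,0.008,0,0,0,0,0.03,-0.013,0.008,0,0,0,0])

```text
time: 21.08
tool_pos: [573.1, 44.6, 209.8]
ee_rot: [[0.748, 0.664, -0.002], [0.664, -0.748, -0.001], [-0.002, -0.001, -1.0]]
contact_force: [-0.2, 0.1, -2.4]
finger_gap: 47.3
grasp_force: 35.0
```

Run:
```python
from h import *
s=env.sense();print(s["time"],s["tool_pos"],yaw(),s["q"].round(1),s["contact_force"],s["finger_gap"])
d=np.array([566.5,-62.9,210.7])-s["tool_pos"];print(tool(d).round(1), "need yaw 0->", -50.2-yaw())
```

```text
21.075 [573.08449835  44.64617878 209.77092777] 41.61480378634168 [ 3.3 17.6 87.4 -0.  75.  51.7] [-0.18170536  0.1142485  -2.40961128] 47.34863329110617
[-76.3  76.   -0.9] need yaw 0-> -91.81480378634168
```

>>> step_arm(motion=[0.03,-0.019,0.019,0,0,0,0,0.03,-0.019,0.019,0,0,0,0,0.03,-0.019,0.019,0,0,0,0,0.03,-0.019,0.019,0,0,0,0,0.03,0,0,0,0,0,10.2,0.03,0,0,0,0,0,10.2,0.03,0,0,0,0,0,10.2,0.03,0,0,0,0,0,10.2,0.03,0,0,0,0,0,10.2,0.03,0,0,0,0,0,10.2,0.03,0,0,0,0,0,10.2,0.03,0,0,0,0,0,10.2,0.03,0,0,0,0,0,10.2,0.03,0,0,0,0,0,0,0.03,0,0,0,0,0,0])

```text
time: 22.95
tool_pos: [567.0, -61.9, 210.4]
ee_rot: [[0.64, -0.768, -0.0], [-0.768, -0.64, 0.0], [-0.0, 0.0, -1.0]]
contact_force: [0.1, 0.6, -3.1]
finger_gap: 47.6
grasp_force: 35.0
```

```bash
cat >> h.py <<'E'
def check(p0,tag):
    s=env.sense();print(s["time"],s["tool_pos"].round(1),yaw().round(1),s["q"].round(1)[5],s["contact_force"].round(1),s["finger_gap"])
    im=env.snapshot("side");cv2.imwrite(f"pics/{tag}.png",im)
    for n in("bottle","side1","side4","lens"):print(n,[(np.round(d["xyz"]).tolist(),round(d["confidence"],2)) for d in env.tip_of("side",n)][:5])
    i=env.camera_info("side");K,R,c=i["intrinsics"],i["R"].T,-i["R"].T@i["t"]
    H,S,V=cv2.split(cv2.cvtColor(im,cv2.COLOR_BGR2HSV));m=(((H<20)&(S>120)&(V>35))|((S<70)&(V>1000))).astype(np.uint8)
    def f(p):
        b,_=model(*p[:3],p[3]);o=np.zeros((1536,2048),np.uint8);cv2.fillConvexPoly(o,cv2.convexHull((proj(K,R,c,np.vstack(b))*4).astype(np.float32)).astype(np.int32),255)
        return np.abs(cv2.resize(o,(512,384),interpolation=cv2.INTER_AREA)/255.-m)[w].sum()
    u,v=proj(K,R,c,np.array([[p0[0],p0[1],p0[3]+46.]]))[0].astype(int);w=slice(v-35,v+40),slice(u-35,u+35)
    print("px",u,v,"amber",m[w].sum());r=minimize(f,p0,method="Nelder-Mead",options=dict(initial_simplex=np.array([p0]*5)+np.vstack([np.zeros(4),np.diag([8,8,9,8])])));print(r.x.round(1),round(r.fun))
E
python3 -c "
from h import *
check([566.5,-63,-3.3,117],'p1')"
```

```text
22.95 [567.  -61.9 210.4] -50.2 132.8 [ 0.1  0.6 -3.1] 47.603417991753176
bottle [([440.0, -30.0, 1.0], 0.91), ([571.0, -60.0, 120.0], 0.89), ([556.0, -192.0, 168.0], 0.51)]
side1 [([539.0, -65.0, 162.0], 0.98), ([598.0, -67.0, 164.0], 0.89), ([419.0, -42.0, 47.0], 0.89), ([456.0, -56.0, 44.0], 0.83), ([567.0, -34.0, 169.0], 0.78)]
side4 [([539.0, -65.0, 162.0], 0.98), ([598.0, -67.0, 164.0], 0.89), ([419.0, -42.0, 47.0], 0.89), ([456.0, -56.0, 44.0], 0.83), ([567.0, -34.0, 169.0], 0.78)]
lens [([557.0, -194.0, 164.0], 0.97)]
px 282 223 amber 572
[726.8 117.  -54.5 -81.2] 320
```

The networks place the bottle at about (569,-64), underside 118–120 mm up, side centres 162–169 mm up, yaw about -2°. That puts the label side at the focus. Holding here, then turning.

>>> step_arm(motion=[0.03,0,0,0,0,0,0,0.03,0,0,0,0,0,0,0.03,0,0,0,0,0,0,0.03,0,0,0,0,0,0,0.03,0,0,0,0,0,0,0.03,0,0,0,0,0,0,0.03,0,0,0,0,0,0,0.03,0,0,0,0,0,0,0.03,0,0,0,0,0,0,0.03,0,0,0,0,0,0,0.03,0,0,0,0,0,0])

```text
time: 24.58
tool_pos: [567.4, -61.4, 210.5]
ee_rot: [[0.638, -0.77, 0.0], [-0.77, -0.638, 0.0], [-0.0, -0.0, -1.0]]
contact_force: [1.2, -0.1, -2.5]
finger_gap: 47.4
grasp_force: 35.0
```

>>> step_arm(motion=[0.03,0,0,0,0,0,-10,0.03,0,0,0,0,0,-10,0.03,0,0,0,0,0,-10,0.03,0,0,0,0,0,-10,0.03,0,0,0,0,0,-10,0.03,0,0,0,0,0,-10,0.03,0,0,0,0,0,-10,0.03,0,0,0,0,0,-10,0.03,0,0,0,0,0,-10,0.03,0,0,0,0,0,0,0.03,0,0,0,0,0,0])

```text
time: 25.95
tool_pos: [567.4, -61.4, 210.5]
ee_rot: [[0.771, 0.636, 0.0], [0.636, -0.771, 0.0], [0.0, 0.0, -1.0]]
contact_force: [0.1, 0.4, -2.9]
finger_gap: 47.1
grasp_force: 35.0
```

```bash
cat >> h.py <<'E'
def check2():
    s=env.sense();print(s["time"],s["tool_pos"].round(1),yaw().round(1),s["q"].round(1)[5],s["contact_force"].round(1),s["finger_gap"])
    env.snapshot("side")
    for n in("bottle","side1"):print(n,[(np.round(d["xyz"]).tolist(),round(d["confidence"],2)) for d in env.tip_of("side",n)][:5])
E
python3 -c "
from h import *
check2()"
```

```text
25.95 [567.4 -61.4 210.5] 39.5 43.1 [ 0.1  0.4 -2.9] 47.13308925037222
bottle [([444.0, -32.0, 0.0], 0.93), ([572.0, -55.0, 117.0], 0.62), ([536.0, -56.0, 168.0], 0.55), ([568.0, -27.0, 164.0], 0.5)]
side1 [([432.0, 1.0, 47.0], 0.98), ([457.0, -55.0, 46.0], 0.96), ([419.0, -42.0, 48.0], 0.92), ([601.0, -58.0, 166.0], 0.78), ([474.0, -11.0, 43.0], 0.73)]
```

Still well within the focus tolerance. Hold side 2, then side 3 and side 4.

>>> step_arm(motion=[0.03,0,0,0,0,0,0,0.03,0,0,0,0,0,0,0.03,0,0,0,0,0,0,0.03,0,0,0,0,0,0,0.03,0,0,0,0,0,0,0.03,0,0,0,0,0,0,0.03,0,0,0,0,0,0,0.03,0,0,0,0,0,0,0.03,0,0,0,0,0,0,0.03,0,0,0,0,0,0,0.03,0,0,0,0,0,0])

```text
time: 27.48
tool_pos: [567.4, -61.4, 210.5]
ee_rot: [[0.77, 0.638, -0.0], [0.638, -0.77, 0.0], [0.0, -0.0, -1.0]]
contact_force: [0.6, 0.4, -2.1]
finger_gap: 47.3
grasp_force: 35.0
```

>>> step_arm(motion=[0.03,0,0,0,0,0,-10,0.03,0,0,0,0,0,-10,0.03,0,0,0,0,0,-10,0.03,0,0,0,0,0,-10,0.03,0,0,0,0,0,-10,0.03,0,0,0,0,0,-10,0.03,0,0,0,0,0,-10,0.03,0,0,0,0,0,-10,0.03,0,0,0,0,0,-10,0.03,0,0,0,0,0,0,0.03,0,0,0,0,0,0])

```text
time: 28.85
tool_pos: [567.4, -61.4, 210.5]
ee_rot: [[-0.636, 0.771, 0.0], [0.771, 0.636, 0.0], [0.0, 0.0, -1.0]]
contact_force: [0.0, 0.2, -3.1]
finger_gap: 47.3
grasp_force: 35.0
```

```bash
python3 -c "
from h import *
check2()"
```

```text
28.85 [567.4 -61.4 210.5] 129.5 -46.9 [ 0.   0.2 -3.1] 47.32167417261447
bottle [([563.0, -54.0, 120.0], 0.88), ([444.0, -29.0, -2.0], 0.73), ([559.0, -93.0, 168.0], 0.23)]
side1 [([430.0, 1.0, 45.0], 0.97), ([530.0, -54.0, 164.0], 0.91), ([557.0, -86.0, 166.0], 0.84), ([562.0, -27.0, 163.0], 0.82), ([417.0, -40.0, 45.0], 0.81)]
```

>>> step_arm(motion=[0.03,0,0,0,0,0,0,0.03,0,0,0,0,0,0,0.03,0,0,0,0,0,0,0.03,0,0,0,0,0,0,0.03,0,0,0,0,0,0,0.03,0,0,0,0,0,0,0.03,0,0,0,0,0,0,0.03,0,0,0,0,0,0,0.03,0,0,0,0,0,0,0.03,0,0,0,0,0,0,0.03,0,0,0,0,0,0])

```text
time: 30.38
tool_pos: [567.4, -61.4, 210.5]
ee_rot: [[-0.638, 0.77, 0.0], [0.77, 0.638, 0.0], [0.0, 0.0, -1.0]]
contact_force: [0.1, -0.7, -3.1]
finger_gap: 47.4
grasp_force: 35.0
```

>>> step_arm(motion=[0.03,0,0,0,0,0,-10,0.03,0,0,0,0,0,-10,0.03,0,0,0,0,0,-10,0.03,0,0,0,0,0,-10,0.03,0,0,0,0,0,-10,0.03,0,0,0,0,0,-10,0.03,0,0,0,0,0,-10,0.03,0,0,0,0,0,-10,0.03,0,0,0,0,0,-10,0.03,0,0,0,0,0,0,0.03,0,0,0,0,0,0])

```text
time: 31.75
tool_pos: [567.4, -61.4, 210.5]
ee_rot: [[-0.771, -0.636, 0.0], [-0.636, 0.771, 0.0], [-0.0, 0.0, -1.0]]
contact_force: [0.2, 0.8, -3.4]
finger_gap: 47.8
grasp_force: 35.0
```

```bash
python3 -c "
from h import *
check2()"
```

```text
31.75 [567.4 -61.4 210.5] -140.5 -136.9 [ 0.2  0.8 -3.4] 47.78574696497036
bottle [([564.0, -62.0, 117.0], 0.83), ([444.0, -30.0, -1.0], 0.79)]
side1 [([428.0, -1.0, 46.0], 0.91), ([418.0, -44.0, 47.0], 0.9), ([590.0, -68.0, 168.0], 0.88), ([560.0, -96.0, 165.0], 0.86), ([455.0, -54.0, 42.0], 0.83)]
```

All four positions are good to within about 7 mm. Holding side 4, then going to the tray.

>>> step_arm(motion=[0.03,0,0,0,0,0,0,0.03,0,0,0,0,0,0,0.03,0,0,0,0,0,0,0.03,0,0,0,0,0,0,0.03,0,0,0,0,0,0,0.03,0,0,0,0,0,0,0.03,0,0,0,0,0,0,0.03,0,0,0,0,0,0,0.03,0,0,0,0,0,0,0.03,0,0,0,0,0,0,0.03,0,0,0,0,0,0])

```text
time: 33.28
tool_pos: [567.4, -61.4, 210.5]
ee_rot: [[-0.77, -0.638, 0.0], [-0.638, 0.77, 0.0], [-0.0, 0.0, -1.0]]
contact_force: [1.2, 0.2, -2.7]
finger_gap: 47.3
grasp_force: 35.0
```

>>> step_arm(motion=[0.03,-0.01,0.008,0,0,0,0,0.03,-0.0225,0.0184,0,0,0,0,0.03,-0.0225,0.0184,0,0,0,0,0.03,-0.0225,0.0184,0,0,0,0,0.03,-0.0225,0.0184,0,0,0,0,0.03,-0.0225,0.0184,0,0,0,0,0.03,-0.0225,0.0184,0,0,0,0,0.03,-0.0225,0.0184,0,0,0,0,0.03,-0.0225,0.0184,0,0,0,0,0.03,-0.0225,0.0184,0,0,0,0,0.03,-0.0125,0.0104,0,0,0,0,0.03,0,0,0,0,0,-9,0.03,0,0,0,0,0,0,0.03,0,0,0,0,0,0])

```text
time: 35.02
tool_pos: [623.1, 223.6, 210.6]
ee_rot: [[-0.662, -0.749, -0.0], [-0.749, 0.662, -0.0], [0.0, 0.0, -1.0]]
contact_force: [-0.1, -0.5, -1.9]
finger_gap: 47.4
grasp_force: 35.0
```

Run:
```python
from h import *
check2()
for n in("tray","tray_in","done_bottle"):print(n,[(np.round(d["xyz"]).tolist(),round(d["confidence"],2)) for d in env.tip_of("side",n)][:3])
```

```text
35.025 [623.1 223.6 210.6] -131.5 -119.8 [-0.1 -0.5 -1.9] 47.36312927910846
bottle [([441.0, -30.0, -3.0], 0.73), ([622.0, 222.0, 120.0], 0.62)]
side1 [([621.0, 187.0, 164.0], 0.98), ([474.0, -12.0, 44.0], 0.97), ([457.0, -57.0, 47.0], 0.94), ([619.0, 252.0, 164.0], 0.93), ([587.0, 218.0, 165.0], 0.91)]
tray [([611.0, 272.0, -2.0], 0.92), ([739.0, 41.0, 2.0], 0.5)]
tray_in [([616.0, 283.0, 3.0], 0.71)]
done_bottle [([601.0, 340.0, 3.0], 0.8), ([618.0, 225.0, 120.0], 0.73)]
```

The bottle is at (620,221), over the free half of the tray. Lowering.

>>> step_arm(motion=[0.03,0,0,0.01,0,0,0,0.03,0,0,0.025,0,0,0,0.03,0,0,0.025,0,0,0,0.03,0,0,0.025,0,0,0,0.03,0,0,0.013,0,0,0,0.03,0,0,0.006,0,0,0,0.03,0,0,0.004,0,0,0,0.03,0,0,0.002,0,0,0,0.03,0,0,0,0,0,0])

```text
time: 36.45
tool_pos: [623.4, 223.9, 101.0]
ee_rot: [[-0.66, -0.751, 0.001], [-0.751, 0.66, 0.0], [-0.001, -0.0, -1.0]]
contact_force: [0.6, -0.6, -3.6]
finger_gap: 47.4
grasp_force: 35.0
```

>>> step_arm(motion=[0.03,0,0,0.0015,0,0,0,0.03,0,0,0,0,0,0])

```text
time: 36.7
tool_pos: [623.2, 223.9, 99.2]
ee_rot: [[-0.66, -0.751, 0.0], [-0.751, 0.66, 0.0], [-0.0, -0.0, -1.0]]
contact_force: [-0.4, 0.2, -2.3]
finger_gap: 47.4
grasp_force: 35.0
```

>>> step_arm(motion=[0.03,0,0,0.001,0,0,0,0.03,0,0,0,0,0,0])

```text
time: 36.95
tool_pos: [623.1, 223.8, 98.0]
ee_rot: [[-0.66, -0.751, -0.0], [-0.751, 0.66, -0.0], [0.0, 0.0, -1.0]]
contact_force: [-0.3, 0.6, -3.1]
finger_gap: 47.1
grasp_force: 35.0
```

>>> step_arm(motion=[0.03,0,0,0.001,0,0,0,0.03,0,0,0,0,0,0])

```text
time: 37.2
tool_pos: [623.4, 224.0, 97.9]
ee_rot: [[-0.661, -0.751, 0.001], [-0.751, 0.661, 0.001], [-0.001, -0.0, -1.0]]
contact_force: [-1.1, -0.0, 1.1]
finger_gap: 47.4
grasp_force: 35.0
```

>>> step_arm(motion=[0.03,0,0,0.001,0,0,0,0.03,0,0,0,0,0,0])

```text
time: 37.45
tool_pos: [623.5, 224.0, 97.8]
ee_rot: [[-0.661, -0.751, 0.002], [-0.751, 0.661, 0.001], [-0.002, -0.001, -1.0]]
contact_force: [-1.2, -1.8, 7.0]
finger_gap: 46.8
grasp_force: 35.0
```

Touchdown at 97.8 mm, exactly the height expected for the tray floor. Releasing gently, then straight up and away.

>>> step_arm(motion=[0.05,0,0,-0.001,0,0,0,0.055,0,0,0,0,0,0,0.065,0,0,0,0,0,0,0.07,0,0,0,0,0,0,0.07,0,0,-0.01,0,0,0,0.07,0,0,-0.025,0,0,0,0.07,0,0,-0.035,0,0,0,0.07,0,0,-0.035,0,0,0,0.07,0,0,-0.035,0,0,0,0.07,0,0,0,0,0,0,0.07,0,0,0,0,0,0])

```text
time: 38.83
tool_pos: [622.7, 223.7, 236.5]
ee_rot: [[-0.66, -0.751, -0.001], [-0.751, 0.66, -0.0], [0.001, 0.001, -1.0]]
contact_force: [0.6, -0.3, -0.2]
finger_gap: 70.1
grasp_force: 0.0
```

Run:
```python
from h import *
check2()
for n in("done_bottle","selector_grip"):print(n,[(np.round(d["xyz"]).tolist(),round(d["confidence"],2)) for d in env.tip_of("side",n)][:3])
env.snapshot("wrist");print([(np.round(d["xyz"]).tolist(),round(d["confidence"],2)) for d in env.tip_of("wrist","bottle")])
```

```text
38.825 [622.7 223.7 236.5] -131.3 -119.9 [ 0.6 -0.3 -0.2] 70.08920257665596
bottle [([622.0, 224.0, 9.0], 0.96), ([439.0, -29.0, -3.0], 0.64)]
side1 [([476.0, -16.0, 46.0], 0.93), ([420.0, -44.0, 47.0], 0.92), ([615.0, 248.0, 52.0], 0.89), ([587.0, 218.0, 50.0], 0.87), ([645.0, 222.0, 55.0], 0.76)]
done_bottle [([599.0, 340.0, 5.0], 0.93), ([648.0, 220.0, 56.0], 0.29)]
selector_grip [([552.0, -336.0, 226.0], 0.67), ([621.0, 223.0, 7.0], 0.67), ([617.0, 248.0, 53.0], 0.2)]
[([619.0, 219.0, -0.0], 0.61)]
```

The bottle stands upright in the tray at (620,221), done_bottle hasn't moved, and the slide is still at the front.

```bash
python3 -c "
from cell import env
print(env.close_job())"
```

```text
the job is handed in; nothing more can be done
None
```

I pushed the slide to its front stop, held all four bottle sides at the focus for over a second each, set the bottle upright in the free half of the tray, and handed the job in at about 39 s of the 72 s allowed; no verdict came back.

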